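Hang the soft-faced hammer in its ring

ROBOT

A 6-joint arm with a two-finger parallel gripper is mounted at the origin on the work surface. World frame = base frame: x ahead of the robot, y to its left, z up, the work surface at z = 0. Lengths are in mm, angles in degrees, forces in N, time in s.
With the tool pointing down it reaches from about 250 to 850 mm from the base axis. Payload 12.5 kg.
Tool frame: the origin (TCP) lies midway between the tips of the shut fingers; the grasp point (between the pads) lies grip_point_offset behind it (grip_point_offset is the distance from the TCP to the grasp point, in mm); z points along the fingers, x is the direction in which the jaws open and shut, and the axes are right-handed (so a half turn about z gives the same grasp; the last joint's range is limited). The gripper opens to 93 mm and grips with 3 to 60 N. Pads are 15 mm wide; open, the fingers measure 128 mm over their backs; the gripper's body (75 mm by 188 mm) begins 65 mm behind the grasp point.
Start: joints at [69.523, 20.094, 94.641, -0, 65.266, -4.847], TCP at [148.154, 529.655, 218.633] pointing down, gripper open.
Joint ranges: [-157.81, 157.81], [-45, 120.19], [0.68, 151.7], [-89.99, 269.99], [4.06, 180], [-164.3, 164.3]. Speed limits (degrees/s): [127.2, 127.2, 159.86, 180, 180, 180].

INTERFACE

Orientations are given as a 3x3 rotation matrix whose columns are the frame's x, y, z axes.
In Python, from station import * gives the robot as it stands. Calls block until the motion is done:
- move_pose(position, orientation): joint-space move of the TCP to a pose.
- move_linear(position, velocity=150, orientation=None, until_force=None): straight line of the TCP; orientation=None keeps the orientation; velocity is the mean speed in mm/s. With until_force (N) it stops when the force on the tool has changed by that much, and returns True; else False.
- set_joints(angles): joint-space move.
- move_gripper(opening, newtons=None): finger opening in mm; newtons is the grip in N (None keeps the last); returns when the fingers have stopped.
- sleep(seconds).
- ik(position, orientation): joint angles nearest the present ones, or None.
- grab_frame(name): name is "scene" or "top" or "wrist"; returns a dict with "pixels" (480x640x3 uint8, red, green, blue), "mtx" (3x3 intrinsics, pixels), "k1" (the pictures are not rectified: a ray, as slopes to the right and down, at radius r is drawn at 1 + k1 r^2 times it, then the intrinsics apply), "view" (4x4, takes a point from world to camera coordinates). Camera axes: x right, y up, looking along -z (the intrinsics and any distortion apply to the point x, -y, -z); pixel columns grow to the right and rows downward; lengths in mm; the calibration is good to about 2 mm. A picture is of the moment at which its call begins. There is no depth.
A pose or a line that the arm cannot do raises PlanningError and nothing moves.
- close_job(): hands the job in, once; it reports no verdict.
Readings, each from a call of its own:
- get_time_s(): time.
- get_joint_pos(): joint angles.
- get_qd(): joint speeds.
- get_joint_efforts(): joint torques, N m.
- get_position(): TCP position.
- get_tool_rot(): TCP orientation.
- get_wrist_force(): force on the tool from outside, world axes, zero at the start.
- get_ft_torque(): the same for the moment, N m.
- get_finger_gap(): finger opening in mm.
Only numpy, scipy, OpenCV 4.12 (cv2) and the standard library are available. Lean on these libraries where they do the work, as an engineer would, in place of code of your own. Each camera call takes 0.05 s, during which the arm holds its last target.

TASK

Take the soft-faced hammer (square metal head, round grey faces) out of the wooden stand and hang it, handle down, in the free ring of the tool holder: feel for the hole with the handle's end, let the handle down through it until the head rests on the strip, and let go. Be gentle: do not drop the hammer or ram it against the holder, and leave all the other tools as they are.

Things in the scene. Friction and masses are not known exactly. Their poses are not given: they have to be found in the camera images.
- hammer_head (a point): Centre of the soft-faced hammer's head; it stands head up in one of the two stands. z runs up along the handle, x along the head (within 35 degrees or so of world y). Aluminium block 28 (x) x 32 (y) x 36 (z) mm with flat cheeks at y = +-16; a round grey face, 29 mm across, on each end: 88 mm overall. Hung home, it is 167 mm above the rail's origin. 0.24 to 0.36 kg.
- hammer_end (a point): Lower end of the hammer's wooden handle, on its axis, 138 mm below hammer_head. The handle is 13 mm in diameter, chamfered at the end to a 9 mm flat, and 120 mm long up to the head block's underside (18 mm below hammer_head).
- stand_a: Wooden stand, a block 70 x 70 x 60 mm with an 18 mm square bore in its middle, 52 mm deep, in which a tool's handle stands loosely; fixed. Origin at the centre of its underside. The hammer may be in this one or the other.
- stand_b: The other wooden stand, the same.
- rail: Tool holder, fixed: wooden foot, two posts (y = -195, +145, x = 65 mm, 148 mm high) and a level bar along its y axis, 130 mm high at x = +65 mm. Two rings stand out from the bar to the line x = 0: the free one (see rail_mark) and one at y = -150 mm, occupied. Origin at table height on that line; z up.
- rail_mark (a point): Point on the holder, 150 mm above rail, same axes: top of the free ring's strip. Strip: steel, 27 (x) x 116 (y) x 6 mm; in its middle a 17 mm hole, 1.5 mm chamfer, collar 18 mm deep below. It springs down 0.25 mm per N, 6 mm at most, then is rigid. The hole is at x = 0; where it was clamped along the bar is not measured: anywhere from y = +10 to +40 mm. It does not slide; find it by feel.
- mallet_head (a point): Centre of the barrel-shaped wooden head (42 mm in diameter, 76 mm long along x) of a mallet that stands in the other wooden stand, at least 110 mm away; leave it alone.
- hung_head (a point): Centre of the small ball-ended steel hammer's head that hangs in the holder's other ring; leave it alone. Head about 58 mm long along x, 22 mm wide.
- bench_block: Steel bench block, 65 x 65 x 22 mm; origin at the centre of its underside. Leave alone.
- jar: Small closed jar, 56 mm in diameter, 55 mm high; origin at the centre of its underside. Leave alone.
- driver: Screwdriver lying on the bench; leave alone.
Mind the look-alikes: they are no part of the job. What is meant by the part that bears hammer_head is not purple, and is the larger of those in its own colour.

How it is judged:
By the outcome, as a careful person would: the job done as asked, in the order asked, and still so for the second after the job is handed in, with the robot touching nothing.
It also fails if it takes over 67 s, if anything falls off the work surface, if the arm or the gripper's body presses on something with over 40 N, if the wrist force passes 120 N, or if a joint passes its speed limit or range.

## Working session

There is one attempt and no reset: what is moved stays moved. The work goes in short steps, each a Python script; the robot and the scene stay as the last script left them, time stands still between calls to the robot, and variables do not carry over. Pictures are saved under pics/ and viewed, and the job is handed in when it is done.

```bash
mkdir -p pics; ls; python3 - <<'E'
from station import *
import cv2,numpy as np
for n in("scene","top","wrist"):
    f=grab_frame(n); cv2.imwrite(f"pics/{n}0.png",f["pixels"][:,:,::-1]); np.savez(f"pics/{n}0.npz",**f)
    print(n,f["mtx"].tolist(),f["k1"],np.round(f["view"],3).tolist())
print(get_time_s(),grip_point_offset if 'grip_point_offset' in globals() else None)
print(np.round(get_tool_rot(),3).tolist())
E
```

```text
pics
scene [[562.2394159989834, 0.0, 313.18841090799555], [0.0, 562.2394159989834, 229.33272874249474], [0.0, 0.0, 1.0]] 0.008779780853331124 [[-0.629, 0.777, -0.023, 331.048], [-0.46, -0.348, 0.817, 155.007], [0.627, 0.525, 0.576, -1360.445], [0.0, 0.0, 0.0, 1.0]]
top [[476.0146388364917, 0.0, 315.6704354943758], [0.0, 476.0146388364917, 240.33647686942854], [0.0, 0.0, 1.0]] -0.08124827593570408 [[0.017, -1.0, -0.022, 8.086], [0.99, 0.014, 0.138, -509.447], [-0.138, -0.025, 0.99, -938.999], [0.0, 0.0, 0.0, 1.0]]
wrist [[337.19996250160835, 0.0, 320.298452547947], [0.0, 337.19996250160835, 241.09550848103345], [0.0, 0.0, 1.0]] -0.017958934647902304 [[0.269, 0.963, -0.001, -549.331], [-0.928, 0.259, -0.268, 31.581], [-0.258, 0.073, 0.963, -391.6], [0.0, 0.0, 0.0, 1.0]]
0.15 18.8
[[0.269, 0.963, -0.0], [0.963, -0.269, -0.001], [-0.001, -0.0, -1.0]]
```

View pics/scene0.png

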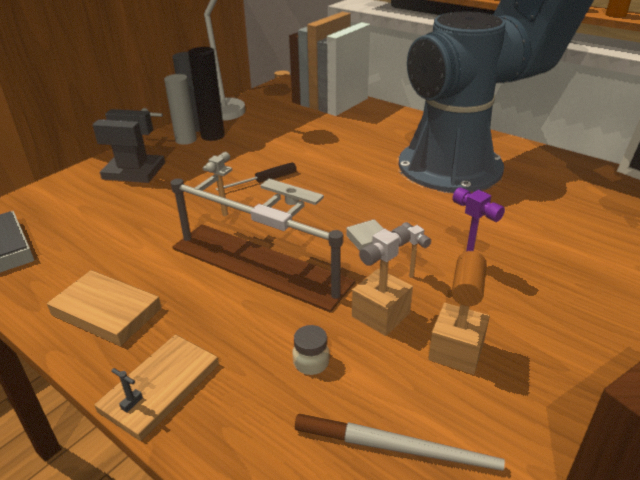

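View pics/top0.png

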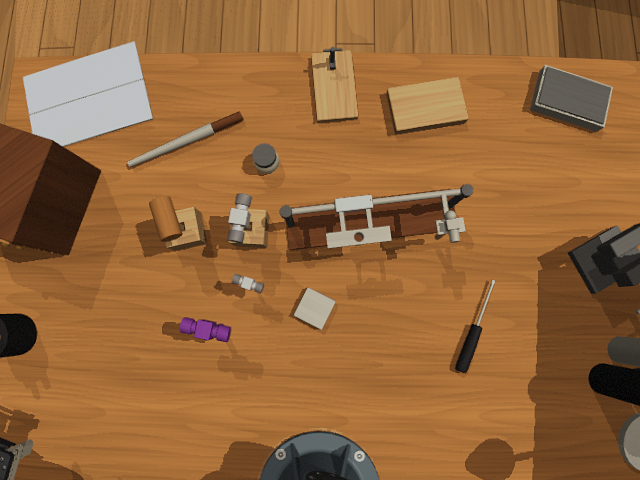

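View pics/wrist0.png

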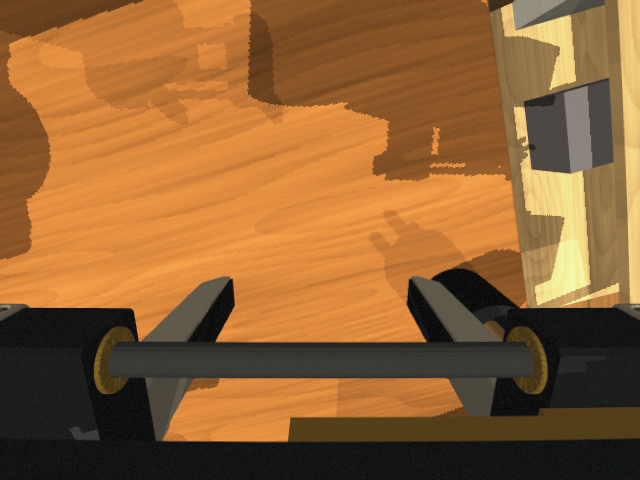

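The candidates are:
- large grey-faced metal head: scene (386,245), top (241,217)
- small silver one: scene (417,236), top (248,284)
- purple one: scene (478,203), top (205,329)

The large metal one in the stand fits, being not purple and the larger of its colour. I'll confirm it in enlarged crops.

```bash
cat > h.py <<'E'
import numpy as np,cv2
def load(n): return dict(np.load(f"pics/{n}.npz"))
def cam(f):
    V=np.array(f["view"]);R=V[:3,:3];t=V[:3,3];return R,t,-R.T@t
def proj(f,P):
    P=np.atleast_2d(P);R,t,_=cam(f);c=P@R.T+t
    a=c[:,0]/-c[:,2];b=-c[:,1]/-c[:,2];s=1+float(f["k1"])*(a*a+b*b);K=f["mtx"]
    return np.c_[K[0,0]*a*s+K[0,2],K[1,1]*b*s+K[1,2]]
def ray(f,uv):
    K=f["mtx"];d=np.array([(uv[0]-K[0,2])/K[0,0],(uv[1]-K[1,2])/K[1,1]]);p=d.copy()
    for _ in range(20): p=d/(1+float(f["k1"])*(p@p))
    R,t,o=cam(f);v=R.T@np.array([p[0],-p[1],-1.]);return o,v/np.linalg.norm(v)
def plane(f,uv,z):
    o,v=ray(f,uv);return o+v*(z-o[2])/v[2]
def tri(fs,uvs):
    A=np.zeros((3,3));b=np.zeros(3);L=[]
    for f,u in zip(fs,uvs):
        o,v=ray(f,u);M=np.eye(3)-np.outer(v,v);A+=M;b+=M@o;L.append((o,M))
    P=np.linalg.solve(A,b);return P,[round(float(np.linalg.norm(M@(P-o))),2) for o,M in L]
E
python3 - <<'E'
from h import *
a=cv2.imread("pics/scene0.png");b=cv2.imread("pics/top0.png")
cv2.imwrite("pics/c1.png",np.hstack([cv2.resize(a[210:350,330:450],None,fx=3.3,fy=3.3,interpolation=2)[:460,:396],cv2.resize(b[180:320,210:330],None,fx=3.3,fy=3.3,interpolation=2)[:460,:396]]))
cv2.imwrite("pics/c2.png",cv2.resize(b[175:260,275:485],None,fx=3.8,fy=3.8,interpolation=2))
cv2.imwrite("pics/c3.png",cv2.resize(a[140:310,165:365],None,fx=3.5,fy=3.5,interpolation=2))
E
```

```text
(no output)
```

View pics/c1.png

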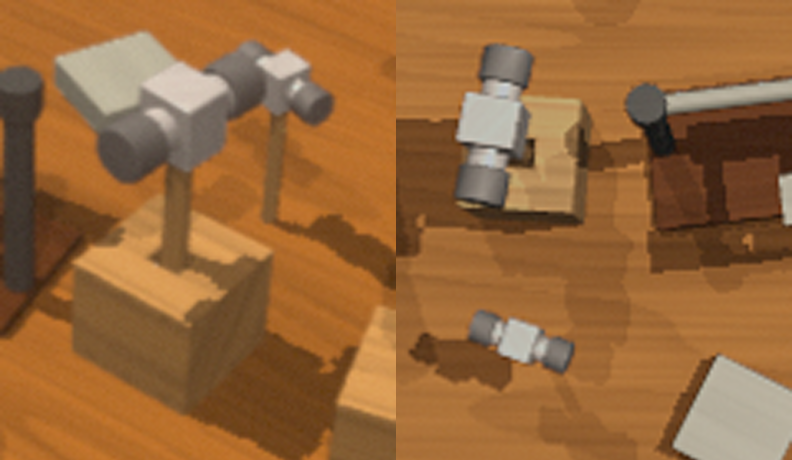

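View pics/c2.png

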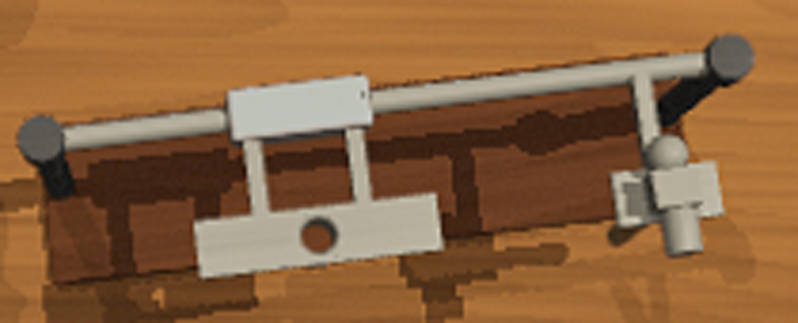

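View pics/c3.png

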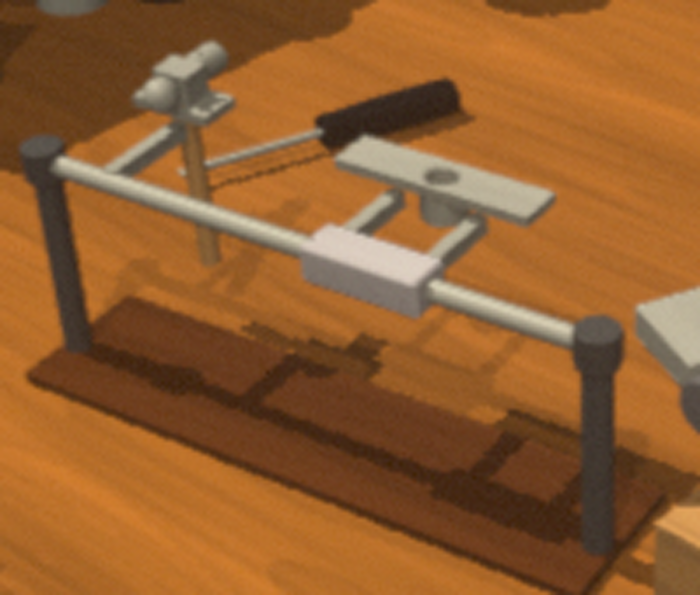

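The crop confirms it: the large square aluminium head with grey faces in the stand is the target, and the look-alike has about half its size. Next I'll measure with larger crops.

```bash
python3 - <<'E'
from h import *
a=cv2.imread("pics/scene0.png");b=cv2.imread("pics/top0.png")
A=cv2.resize(a[220:280,355:415],None,fx=6.6,fy=6.6,interpolation=cv2.INTER_NEAREST);B=cv2.resize(b[187:247,212:272],None,fx=6.6,fy=6.6,interpolation=cv2.INTER_NEAREST)
cv2.imwrite("pics/d1.png",np.hstack([A,B]))
S,T=load("scene0"),load("top0")
# strip & posts by mask in the top view
hs=cv2.cvtColor(b,cv2.COLOR_BGR2HSV)
m=((hs[...,1]<60)&(hs[...,2]>110)).astype(np.uint8)
n,l,st,c=cv2.connectedComponentsWithStats(m)
for i in range(1,n):
    if st[i,4]>60: print(st[i],c[i])
print("hole",plane(T,(359.2,236.8),150))
hs2=cv2.cvtColor(a,cv2.COLOR_BGR2HSV)
# posts tops: triangulate approx
pL=((275+42/3.8,175+138/3.8),(165+598/3.5,140+336/3.5));pR=((275+729/3.8,175+57/3.8),(165+42/3.5,140+151/3.5))
for t,s in (pL,pR): print(tri([T,S],[t,s]),plane(T,t,148))
print("hole tri",tri([T,S],[(359.2,236.8),(165+441/3.5,140+176/3.5)]))
print("head top",tri([T,S],[(239.4,217),(385.8,238.2)]))
E
```

```text
[  23   41  130  105 9154] [87.77168451 95.73913043]
[535  65  78  62 366] [571.14480874  97.92349727]
[128 123  86  43 679] [174.63917526 143.19734904]
[ 291  189  174   59 2687] [378.56531448 217.15854112]
[228 194  22  47 575] [238.8226087 216.68     ]
[436 220  10  15 108] [440.25925926 226.74074074]
[233 275  30  16 245] [247.17142857 282.61632653]
[477 280  18  46 117] [485.4017094  301.90598291]
[ 294  288   41   42 1002] [314.04491018 308.08483034]
[624 417  16  53 622] [632.89067524 443.27491961]
[275 449  11  11  73] [280.31506849 453.83561644]
[354 450  12  12 109] [359.25688073 455.71559633]
[ 10 452  12  28  87] [ 14.77011494 465.49425287]
hole [500.81489771 -65.40793738 150.        ]
(array([548.89698138,  69.26654132, 135.45257165]), [0.04, 0.04]) [546.39604744  68.10944763 148.        ]
(array([ 594.22038448, -267.4490171 ,  135.99172278]), [0.42, 0.42]) [ 590.8706598 -263.5161306  148.       ]
hole tri (array([501.23331074, -65.78756108, 148.73266101]), [0.37, 0.37])
head top (array([532.74749542, 151.90364064, 158.13894651]), [0.34, 0.34])
```

View pics/d1.png

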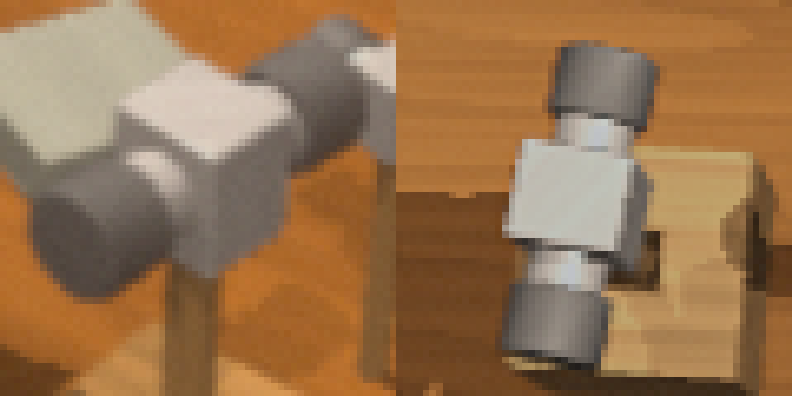

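```bash
python3 - <<'E'
from h import *
S,T=load("scene0"),load("top0")
ct=[((u-396)/6.6+212-.5,v/6.6+187-.5) for u,v in [(522,140),(633,157),(614,250),(505,233)]]
cs=[(u/6.6+355-.5,v/6.6+220-.5) for u,v in [(118,103),(190,58),(290,100),(212,160)]]
P=np.array([plane(T,p,164) for p in ct]);print(P.round(1),P.mean(0))
e=lambda i,j:np.linalg.norm(P[i]-P[j]).round(1)
print("sides",e(0,1),e(1,2),e(2,3),e(3,0), np.degrees(np.arctan2(*(P[0]+P[1]-P[2]-P[3])[[1,0]])), np.degrees(np.arctan2(*(P[0]+P[3]-P[1]-P[2])[[1,0]])))
Q=np.array([plane(S,p,164) for p in cs]);print(Q.round(1),Q.mean(0))
print("tri",tri([T,S],[np.mean(ct,0),np.mean(cs,0)]))
# faces ends along the head in top view
f1=((604-396)/6.6+211.5,45/6.6+186.5); f2=((552-396)/6.6+211.5,367/6.6+186.5)
print("faces",plane(T,f1,150),plane(T,f2,140))
# stand top right edge corners in top
c=[((u-396)/6.6+211.5,v/6.6+186.5) for u,v in [(752,152),(741,378)]]
print("stand corners",[plane(T,p,60) for p in c])
# scene stand top corners from c1 (3.3x, off 330,210): right, front, left
c=[(u/3.3+329.5,v/3.3+209.5) for u,v in [(271,255),(190,318),(74,265)]]
s=[plane(S,p,60) for p in c];print("stand scene",np.round(s,1), (s[0]+s[2])/2)
for y in(165,265):
  print("handle",y)
h=lambda u,v:(u/3.3+329.5,v/3.3+209.5)
P0,_=tri([T,S],[np.mean(ct,0),np.mean(cs,0)])
print("vertical handle in scene",proj(S,[[P0[0],P0[1],z] for z in(120,65)]),"seen",h(177.5,175),h(174.5,262))
E
```

```text
[[548.7 167.2 164. ]
 [544.3 136.5 164. ]
 [518.5 140.7 164. ]
 [522.8 170.8 164. ]] [533.56920492 153.79656361 164.        ]
sides 31.1 26.1 30.4 26.1 -8.561774755171975 81.81451201268978
[[545.  135.8 164. ]
 [520.  139.1 164. ]
 [520.3 166.5 164. ]
 [550.5 164.9 164. ]] [533.94703321 151.58910159 164.        ]
tri (array([533.99703748, 152.83519838, 164.44170539]), [1.01, 1.01])
faces [578.86996296 148.27072152 150.        ] [489.39549617 161.08686564 140.        ]
stand corners [array([567.3191841 , 117.82860614,  60.        ]), array([497.4940536, 118.946806 ,  60.       ])]
stand scene [[503.5 188.8  60. ]
 [565.6 181.9  60. ]
 [568.3 116.5  60. ]] [535.88017734 152.65361058  60.        ]
handle 165
handle 265
vertical handle in scene [[384.39162199 258.56245237]
 [382.69711722 285.37375595]] seen (383.2878787878788, 262.530303030303) (382.3787878787879, 288.8939393939394)
```

The measurements agree: the head is about 90 mm long, its top is at z≈164 (expected 164 when the handle stands on the bore floor), and it is centred over its stand. It also fits the stated sizes. One item disagrees: this head lies along world x, 8° off, not near world y as stated. It is still the only metal hammer in a stand and the larger in its colour, so I take its actual orientation and grip the 32 mm cheeks.

```bash
cat >> h.py <<'E'
def Rt(deg):  # tool down, jaw axis at yaw deg
    a=np.radians(deg);x=np.array([np.cos(a),np.sin(a),0]);z=np.array([0,0,-1.]);return np.c_[x,np.cross(z,x),z]
E
python3 - <<'E'
from station import *
from h import *
HX,HY,HZ=533.8,153.0,146
for y in(81.6,-98.4,97.7,-82.3):
    print(y,np.round(ik([HX,HY,300],Rt(y)),1), np.round(ik([501,-65.6,300],Rt(y)),1))
p=np.array(get_position());p[2]=400
move_linear(p.tolist(),250)
move_linear([400,230,380],250,orientation=Rt(81.6))
move_gripper(62,40)
move_linear([HX,HY,260],200)
f=grab_frame("wrist");cv2.imwrite("pics/w1.png",f["pixels"][:,:,::-1]);np.savez("pics/w1.npz",**f)
print(get_time_s(),get_position(),get_wrist_force())
print(proj(f,[[HX,HY,164]]))
E
```

```text
81.6 [ 11.2  16.6  87.8  -0.   75.6 -70.4] [-12.7  11.   94.9  -0.   74.1 -94.3]
-98.4 [ 11.2  16.6  87.8  -0.   75.6 109.6] [-12.7  11.   94.9  -0.   74.1  85.7]
97.7 [ 11.2  16.6  87.8  -0.   75.6 -86.5] [ -12.7   11.    94.9   -0.    74.1 -110.4]
-82.3 [11.2 16.6 87.8 -0.  75.6 93.5] [-12.7  11.   94.9  -0.   74.1  69.6]
4.625 [533.60291115 153.46249809 260.85096439] [ 0.60832556  0.94393527 -0.79862503]
[[320.04926335 242.6339172 ]]
```

View pics/w1.png

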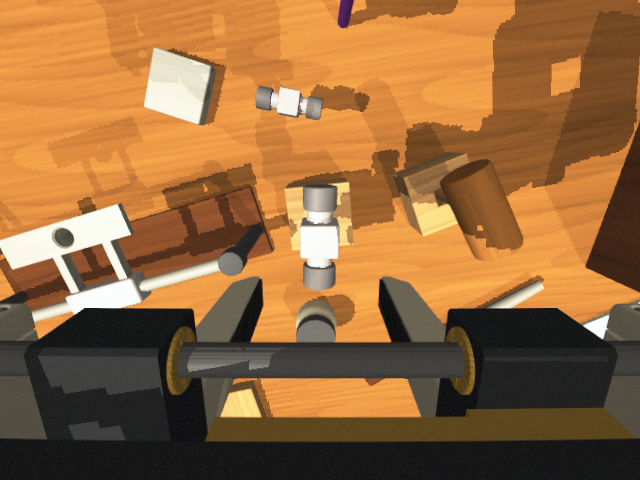

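```bash
python3 - <<'E'
from h import *
W=load("w1");im=W["pixels"]
cv2.imwrite("pics/w1c.png",cv2.resize(im[175:300,270:370,::-1],None,fx=4.8,fy=4.8,interpolation=0))
for z in(164,): print(plane(W,(319.5,240),z), proj(W,[[548,150,164],[520,154,164]]))
E
```

```text
[531.53548752 152.88260189 164.        ] [[318.95902284 259.51735951]
 [318.77785099 226.09904459]]
```

View pics/w1c.png

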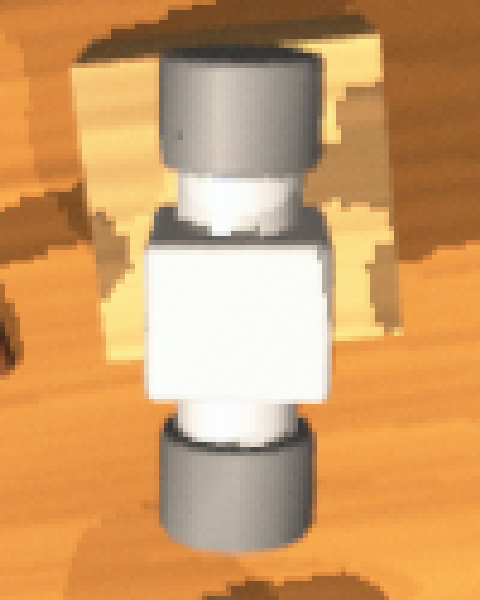

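The enlarged wrist crop shows the square aluminium block with its top face in rows 226–259, exactly where predicted, and centred at column 319.5. I'll grip and lift.

```bash
python3 - <<'E'
from station import *
from h import *
HX,HY,HZ=533.8,153.0,146
z=HZ+5-18.8
print(move_linear([HX,HY,z+30],150), move_linear([HX,HY,z],60,until_force=8),get_position(),get_wrist_force())
move_gripper(25,40)
print("gap",get_finger_gap(),get_wrist_force(),get_position())
move_linear([HX,HY,z+15],40)
print("lift",get_wrist_force(),get_finger_gap(),get_ft_torque())
move_linear([HX,HY,300],120)
print(get_wrist_force(),get_finger_gap(),get_position(),get_time_s())
for n in("scene","top","wrist"):
    f=grab_frame(n); cv2.imwrite(f"pics/{n}2.png",f["pixels"][:,:,::-1]); np.savez(f"pics/{n}2.npz",**f)
E
```

```text
False False [533.85350778 153.01278833 132.15844977] [ 0.27056085 -0.29740474  0.16710167]
gap 31.83687497064127 [-0.90838608  1.5762167   0.69762846] [533.84484819 153.00536125 132.30931769]
lift [ 0.27937146 -0.23480879 -1.84857043] 31.811867454476776 [ 0.04304996  0.04870567 -0.03707344]
[ 0.08304355 -0.58253711 -2.98017911] 31.71394116447008 [533.55129641 152.95404056 299.2862422 ] 8.6167
```

View pics/scene2.png

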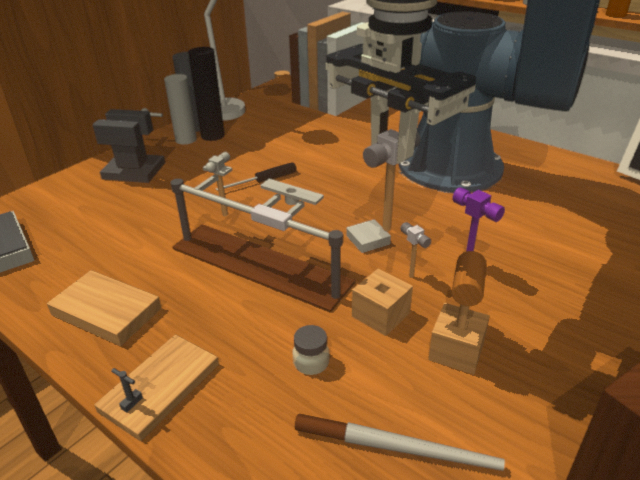

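View pics/top2.png

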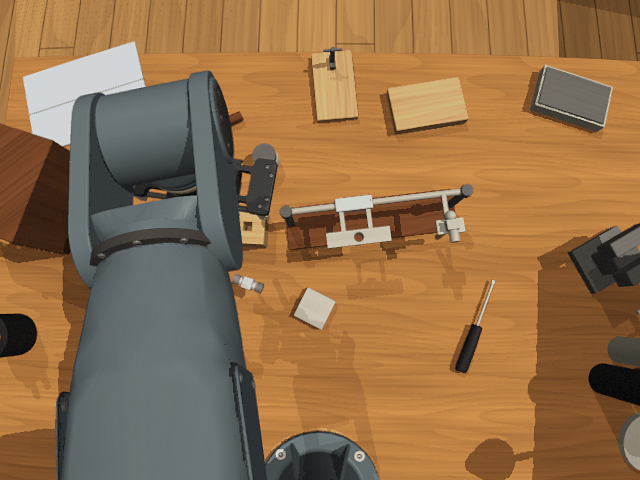

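```bash
python3 - <<'E'
from h import *
S=load("scene2");print(proj(S,[[533.7,153,z] for z in(295,260,220,190,175)]).round(1))
im=cv2.imread("pics/scene2.png");cv2.imwrite("pics/s2c.png",cv2.resize(im[125:245,340:440],None,fx=4.8,fy=4.8,interpolation=0))
E
```

```text
[[390.9 158.6]
 [389.5 180.6]
 [388.  204.5]
 [386.9 221.5]
 [386.4 229.7]]
```

View pics/s2c.png

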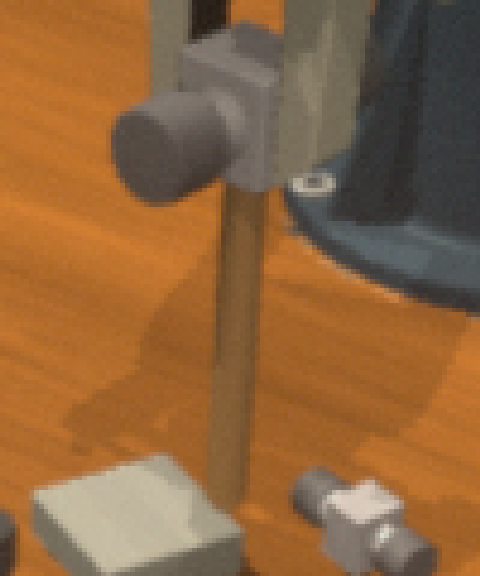

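The scene crop shows the handle vertical: columns 390.6 to 387.1 seen, 390.4 to 386.7 predicted, with the end at row 231 against 230 predicted. I'll carry it to the ring and feel.

```bash
python3 - <<'E'
from station import *
from h import *
X,Y=501.1,-65.6
R=Rt(97.7)
move_linear([533.6,153,325],100)
move_linear([X,Y,325],130,orientation=R)
move_linear([X,Y,150+10+124.2],80)
sleep(.3)
print(get_position(),get_wrist_force(),get_time_s())
for n in("scene","wrist"):
    f=grab_frame(n); cv2.imwrite(f"pics/{n}3.png",f["pixels"][:,:,::-1]); np.savez(f"pics/{n}3.npz",**f)
hit=move_linear([X,Y,150-8+124.2],15,until_force=3)
print(hit,get_position(),get_wrist_force(),get_ft_torque(),get_time_s(), "end z",get_position()[2]-124.2)
E
```

```text
[501.20873752 -65.61061369 284.51722859] [-0.33019692 -0.24786565 -2.14376957] 11.975
False [501.16094388 -65.60230472 266.30121814] [ 0.17377023 -0.74314068 -3.80162443] [ 0.02250938 -0.04773575 -0.00541439] 13.425 end z 142.10121813563836
```

View pics/scene3.png

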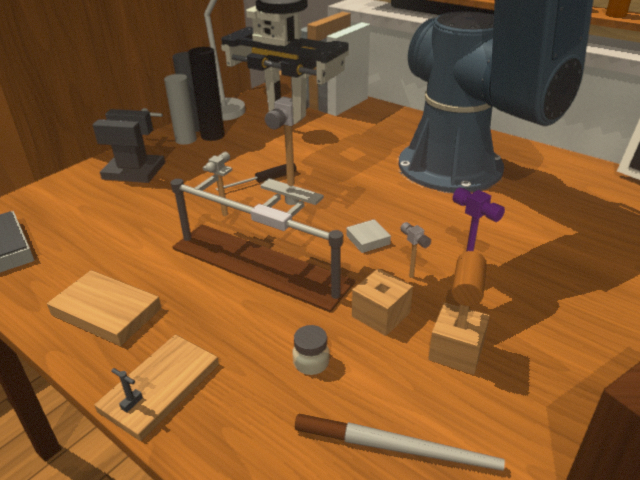

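View pics/wrist3.png

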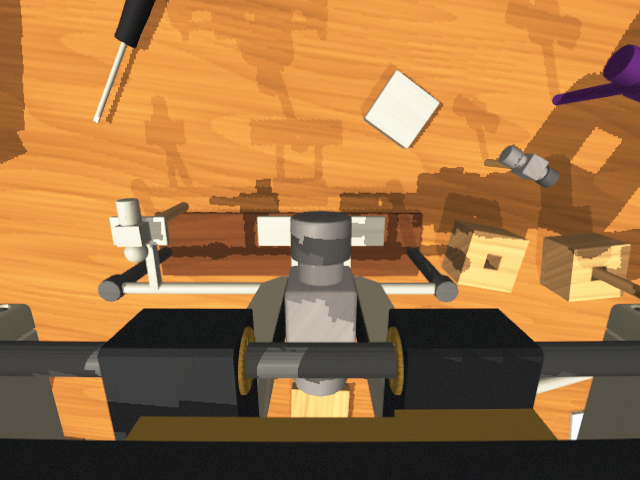

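There was no contact down to end z = 142. The strip would have pushed back with 24 N or more, so the handle's end is in the hole. I'll go a little deeper, feel the walls to centre, then lower.

```bash
python3 - <<'E'
from station import *
from h import *
X,Y=501.1,-65.6
z=130+124.2
print(move_linear([X,Y,z],20,until_force=4),get_position(),get_wrist_force())
a=np.radians(7.7);ux=np.array([np.cos(a),np.sin(a),0]);uy=np.array([-np.sin(a),np.cos(a),0])
c=np.array([X,Y,z])
for u in(ux,uy):
    d=[]
    for s in(1,-1):
        h=move_linear((c+s*6*u).tolist(),8,until_force=2.5)
        p=np.array(get_position());d.append((p-c)@u);print(h,(p-c)@u,np.round(get_wrist_force(),2))
        move_linear(c.tolist(),20)
    c=c+u*(d[0]+d[1])/2
    move_linear(c.tolist(),20)
print("centre",c,get_time_s(),get_wrist_force())
open("c.txt","w").write(repr(c.tolist()))
E
```

```text
False [501.15267899 -65.61505267 254.25607514] [-0.15209819  0.61700529 -2.60364682]
True 2.4389402021072377 [-0.15  1.44 -3.31]
True -2.0928081460596624 [ 2.8  -0.   -1.67]
True 2.706015890303414 [ 1.45 -1.7  -1.56]
True -1.7055757807156255 [ 0.36  0.9  -2.09]
centre [501.20448295 -65.08110187 254.2       ] 17.6333 [-0.52840902  0.52508208 -2.69332083]
```

The walls lie at about ±2.2 mm all round, as a 13 mm handle in a 17 mm hole should show, and the centre moved by only 0.5 mm. I'll lower it home.

```bash
python3 - <<'E'
from station import *
from h import *
c=eval(open("c.txt").read())
print(move_linear([c[0],c[1],162],60,until_force=6),get_position(),np.round(get_wrist_force(),2))
h=move_linear([c[0],c[1],150.5],10,until_force=4)
print(h,get_position(),np.round(get_wrist_force(),2),np.round(get_ft_torque(),3),get_finger_gap(),get_time_s())
for n in("scene","top"):
    f=grab_frame(n); cv2.imwrite(f"pics/{n}4.png",f["pixels"][:,:,::-1])
a=cv2.imread("pics/scene4.png");cv2.imwrite("pics/s4c.png",cv2.resize(a[100:280,180:380],None,fx=3.3,fy=3.3,interpolation=2))
E
```

```text
False [501.36014341 -65.11086244 162.28107069] [-0.88  0.54 -2.03]
True [501.15053603 -65.0709737  152.90681469] [ 0.55 -0.22  3.07] [-0.073 -0.071  0.039] 32.17877744240457 20.1667
```

View pics/s4c.png

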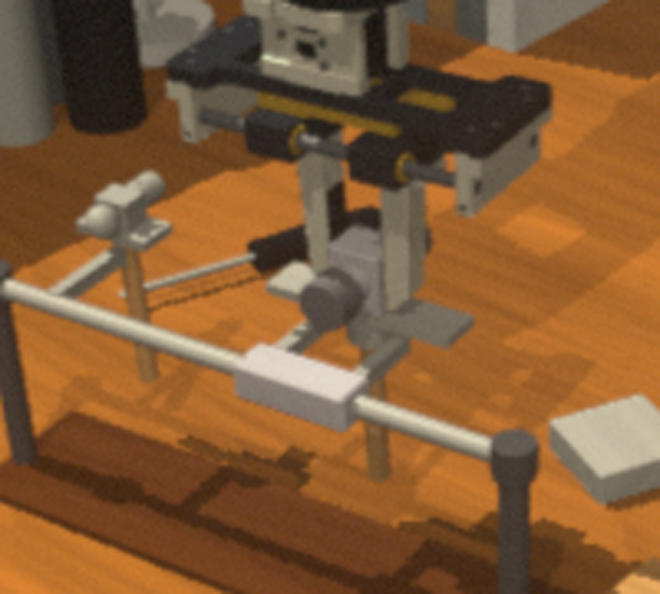

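It made contact at TCP z = 152.9, where 154.2 less about 1.4 mm of spring was expected. The head sits on the strip with the handle through the ring. I'll ease the load, release and retreat.

```bash
python3 - <<'E'
from station import *
from h import *
c=eval(open("c.txt").read())
move_linear([c[0],c[1],153.6],5);print(np.round(get_wrist_force(),2))
move_gripper(50)
print(get_finger_gap(),np.round(get_wrist_force(),2),get_position())
print(move_linear([c[0],c[1],185],40,until_force=5))
move_linear([c[0],c[1],330],150)
move_linear([380,150,380],250)
sleep(.5)
print(get_time_s(),np.round(get_wrist_force(),2))
for n in("scene","top"):
    f=grab_frame(n); cv2.imwrite(f"pics/{n}5.png",f["pixels"][:,:,::-1]);np.savez(f"pics/{n}5.npz",**f)
a=cv2.imread("pics/scene5.png");b=cv2.imread("pics/top5.png")
cv2.imwrite("pics/s5c.png",np.hstack([cv2.resize(a[130:280,180:330],(400,400)),cv2.resize(b[160:280,290:410],(400,400))]))
E
```

```text
[0.65 0.76 0.54]
49.85618879738981 [-0.34 -0.57  0.45] [501.15478141 -65.07039266 153.57073153]
False
24.9333 [ 1.11 -0.36  0.6 ]
```

View pics/s5c.png

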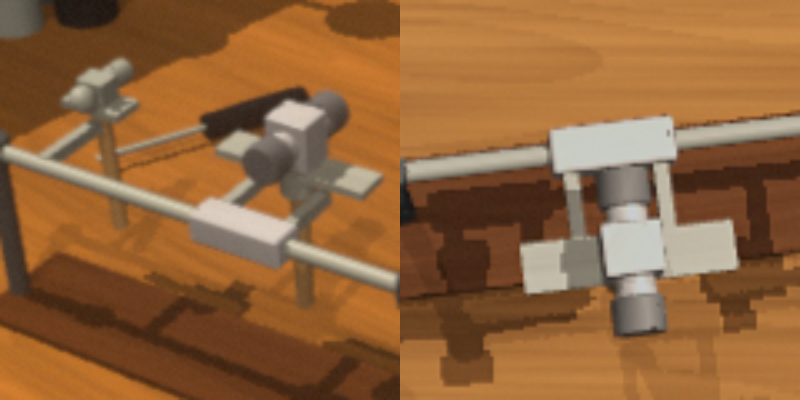

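View pics/scene5.png

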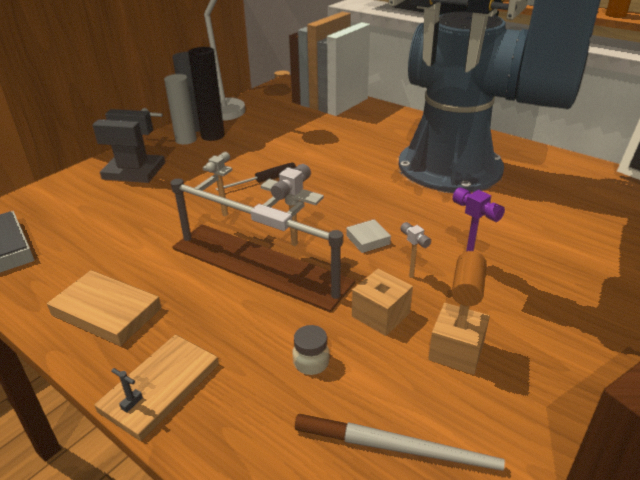

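The hammer hangs upright and centred in the free ring: the head rests on the strip at scene (291,180) and the handle shows below. The other tools are where they were and the gripper is clear. I'll hand it in.

```bash
python3 - <<'E'
from station import *
print(close_job(),get_time_s())
E
```

```text
the job is handed in; nothing more can be done
the job is handed in; nothing more can be done
```

The soft-faced hammer is hanging handle down in the free ring, with its head resting on the strip and the gripper clear. I handed the job in shortly after 25 s on the robot's clock; the limit was 67 s.

- **Grasp:** I gripped the 32 mm cheeks at 40 N (finger gap 31.8 mm) and lifted the hammer straight out of the stand. It weighed about 3 N and hung vertical in the camera check.
- **Finding the hole:** The handle's end entered at the position measured from the cameras, without touching the strip. Feeling sideways in the hole found walls about ±2.2 mm from centre, and I re-centred by 0.5 mm.
- **Seating and release:** I lowered it to about 5 N of seating contact, at the height expected once the strip's spring is counted. I then took the load off and released; the wrist force stayed under 1 N.
- **Last pictures:** The hammer is upright and centred, and the other tools look untouched.

**Disagreement:** the task says the hammer's head lies within about 35° of world y, but the pictures showed it about 8° off world x. Its size, its place in the stand and its colour all matched the description, so I used the measured direction. It now hangs with its head along the holder's x axis. No other check failed.

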